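# Tape a half-carved stone and lock the reading

## Task

Measure the stone from the blue line under the tape's mouth to its blue-ticked end: draw the sprung tape out along the stone, catch its steel hook over that end and ease it back until the hook bears on the end face, keeping hold so that the blade never snaps back. Then push the red thumb lock on the tape right down so that the reading is kept, and leave the tape hooked and locked. Leave the tools and materials lying around the stone where they are.

Things in the scene. Friction and masses are not known exactly. Their poses are not given: they have to be found in the camera images.
- stone: White limestone block, 480 x 120 x 45 mm, fixed on two battens, flat top 65 mm above the bench. Origin on the bench; +x runs along it to the end to be measured (blue crayon arrow), z up. It spans x -280 to +200, y -60 to +60 mm; the measured end face is at x = +200 mm, square and upright.
- tape_case: Orange and black tape measure clamped on the stone's top, butted against a carved white figure (85 mm high, x -75 to -240). Origin on the stone's top, on the blue line under the mouth; +x is the way the blade comes out (along the stone within 3 degrees). Case x -74 to 0 mm, 38 wide, 62 high, front sloping back above a 27 mm nose. Blue G-clamp at x -60 to -16, y -78 to -41 mm, 66 mm high.
- hook_corner (a point): Inside corner of the steel end hook: blade underside meets the hook's case-side face, mid-width; +x out along the blade, z up. Hook plate 28 mm wide (y), x 0 to +3 mm, from 12 below to 16 mm above this point. Black rubber bumper behind it, x -18 to 0, 28 mm wide, 2 to 16 mm above: grip this. Yellow blade 25 mm wide. At home the corner is 24 mm ahead of the mouth, 17 above the stone.
- stone_edge (a point): Middle of the top edge of the stone's measured end (top face meets end face), frame parallel to the stone's: +x points out of the end face, z up. When the tape is hooked, the hook corner sits on this edge, anywhere along its width.
- tape (a joint): How far the blade is drawn out from home, m, 0 to 0.225. A spring winds it in with 3.5 N at home, 4.6 N far out: let go unlocked and unhooked it runs home. To reach the stone's end it needs 0.13 to 0.21. Drawn out, it can tilt at the mouth (up 0.35, down 0.2, sideways 0.12 rad) and droops until the hook drags on the stone.
- lock (a joint): Travel of the red thumb lock, m: 0 up (off), about 0.009 right down, where it clamps the blade. It moves straight down only and stays where it is left; pushing takes 5 N, and 8 to 15 N at the bottom makes sure.
- lock_top (a point): Middle of the upper face of the red thumb lock, a pad 18 mm (along the blade) x 24 mm on a stem, 12 mm behind the mouth. Its top is 76 mm above the stone when up (14 mm higher than the case), about 67 mm when down. Press it straight down from above.
- chisel: Loose steel stone chisel, 185 mm long, 20 mm wide, 13 mm thick, lying on the bench beside the stone on the robot's side. Origin under its middle, x along it. Not part of the job.
- masking_roll: Loose roll of cream masking tape, 90 mm across, 30 mm high, lying flat beyond the stone. Origin under its middle. Not part of the job.
- hammer: Loose club hammer lying on the bench to the right, head 42 x 100 x 42 mm at the origin, wooden handle along -x to 210 mm. Not part of the job.
- paint_bottle: Loose blue paint bottle, 54 mm across, 140 mm high, standing to the left. Origin under its middle. Not part of the job.

How it is judged (in metres and radians):
On the way:
1. the hook is caught on the stone's end and bears on it, with the thumb lock still up (x of hook_corner in the frame of stone_edge between -0.004 and 0.004 m and z of hook_corner in the frame of stone_edge below 0.005 m and velocity of joint tape between -0.02 and 0.02 m/s and value of joint lock below 0.003 m), for 0.3 s.
At the end, for the whole second after the job is handed in: The tape's hook corner is on the top edge of the stone's measured end: within 4 mm of the end face, not more than 5 mm above the stone's top, on the block's width, the blade at rest, and the red thumb lock is pushed at least 7 mm down (x of hook_corner in the frame of stone_edge between -0.004 and 0.004 m and y of hook_corner in the frame of stone_edge between -0.055 and 0.055 m and z of hook_corner in the frame of stone_edge below 0.005 m and value of joint lock above 0.007 m and velocity of joint tape between -0.02 and 0.02 m/s); the robot touches nothing.
It fails at once if the blade snaps back (runs in faster than 1 m/s) (velocity of joint tape below -1 m/s).
It fails at once if a tool or material lying around the stone is shifted by more than 20 mm (distance of any of chisel, masking_roll, hammer, paint_bottle from where it was at the start of the episode above 0.02 m).
It also fails if it takes over 42 s, if anything falls off the work surface, if the arm or the gripper's body presses on something with over 40 N, if the wrist force passes 120 N, or if a joint passes its speed limit or range.

## Robot

A 6-joint arm with a two-finger parallel gripper is mounted at the origin on the work surface. World frame = base frame: x ahead of the robot, y to its left, z up, the work surface at z = 0. Lengths are in mm, angles in degrees, forces in N, time in s.
With the tool pointing down it reaches from about 350 to 850 mm from the base axis. Payload 8.1 kg.
Tool frame: the origin (TCP) lies midway between the tips of the shut fingers; the grasp point (between the pads) lies 19 mm behind it; z points along the fingers, y is the direction in which the jaws open and shut (so a half turn about z gives the same grasp; the last joint's range is limited). The gripper opens to 85 mm and grips with 20 to 120 N. Pads are 22 mm wide; open, the fingers measure 114 mm over their backs; the gripper's body (76 mm by 85 mm) begins 54 mm behind the grasp point. The pads swing forward as they close: fully open they stand 13 mm farther back than shut.
Start: joints at [-76.284, 7.471, 85.268, -0, 87.261, -4.893], TCP at [191.492, -568.627, 231.292] pointing down, gripper open.
Joint ranges: [-169.43, 169.43], [-51.17, 129.36], [1.28, 143.12], [-76.62, 256.62], [0, 156.53], [-152.29, 152.29]. Speed limits (degrees/s): [136.94, 136.94, 159.86, 180, 180, 180].

## Interface

Orientations are given as [roll, pitch, yaw] about the fixed x, y, z axes, in that order (R = Rz(yaw) Ry(pitch) Rx(roll)).
In Python, from bench import telemetry, snapshot, camera_params, job gives the robot as it stands. The module is installed in compiled form; this text tells all that it offers.
- The arm moves only by the shell command python3 -m jog 'ROWS' [FORCE]. ROWS is JSON, a list that holds one entry, the list of rows, each a list of 7 numbers: the shift along the tool's x, y, z in units of 50 mm (1.0 is 50 mm), then the turn, a rotation vector about the tool's x, y, z in units of 2 pi rad (1.0 is 2 pi rad), then the opening, from 0 (shut) to 1 (fully open). In form: [[[dx, dy, dz, rx, ry, rz, claw], ...]]. A call has 1 to 12 rows; each row shifts and turns the commanded pose from where the row before left it, along the tool's axes as they then stand; what a row does not reach is not made up. A row lasts 1/8 s, in which the tool goes at most 62.5 mm and 10.7 degrees, less where a joint would pass 70% of its speed; a pose out of reach is approached as far as the arm can. A call with a number of a shift or a turn outside -1 to 1 is refused whole. A call with a gripper value outside its range is refused whole. The fingers move at their own pace and stop on an object; FORCE is the grip in N (left out, the last holds). Time passes only in rows, so rows that do not move let the fingers close. It gives the time, the measured TCP pose, the force and the opening at its end, in the units of the state.
- telemetry.sense(): the state, without advancing time (a new reading comes with each control period).
- snapshot(name): name is "scene" or "top" or "wrist"; returns (picture, depth): 480x640x3 uint8, red, green, blue; 480x640 float32, mm along the optical axis (not along the pixel's ray), 0 where there is no reading.
- camera_params(name): a dict with "K" (3x3 intrinsics, pixels), "extrinsics" (4x4, takes a point from camera to world coordinates). Camera axes: x right, y down, z forward; pixel columns grow to the right and rows downward; lengths in mm; the calibration is good to about 2 mm. The wrist camera is an equidistant fisheye: a pixel r from the principal point sees the ray r / f radians off the axis. A picture is of the moment at which its call begins: read the wrist's pose just before it. camera_params takes no time and is no camera call; for the wrist camera it gives the pose at the moment of the call.
- job.hand_in(): hands the job in, once; it reports no verdict.
The state is a dict: "time": time; "joint_pos": joint angles; "qd": joint speeds; "joint_efforts": joint torques, N m; "tool_pos": TCP position; "tcp_rot": TCP orientation; "ft_force": force on the tool from outside, world axes, zero at the start; "wrist_torque": the same for the moment, N m; "finger_gap": finger opening in mm.
Only numpy, scipy, OpenCV 4.12 (cv2) and the standard library are available. Lean on these libraries where they do the work, as an engineer would, in place of code of your own. Each camera call takes 0.05 s, during which the arm holds its last target. There are 200 camera calls.

## Working session

There is one attempt and no reset: what is moved stays moved. The work goes in short steps, Python scripts to look and compute and a shell command to move; the robot and the scene stay as the last step left them, time stands still between calls to the robot, and variables do not carry over. Pictures are saved under pics/ and viewed, about 8 in all and at most 12, crops included, and the job is handed in when it is done.

```bash
mkdir -p pics; cat > h.py <<'E'
import numpy as np, cv2
from bench import telemetry, snapshot, camera_params, job
def take(name,tag):
    P=camera_params(name); im,d=snapshot(name)
    np.savez(f'{tag}.npz',im=im,d=d,K=P['K'],E=P['extrinsics'])
    cv2.imwrite(f'pics/{tag}.png',im[:,:,::-1]); return im,d,P
def load(tag):
    z=np.load(f'{tag}.npz'); return z['im'],z['d'],z['K'],z['E']
def pt(tag,u,v):
    im,d,K,E=load(tag); z=d[int(v),int(u)]
    p=np.array([(u-K[0,2])/K[0,0]*z,(v-K[1,2])/K[1,1]*z,z,1]); return (np.array(E)@p)[:3].round(1)
def onz(tag,u,v,h):
    im,d,K,E=load(tag); r=E[:3,:3]@np.array([(u-K[0,2])/K[0,0],(v-K[1,2])/K[1,1],1]); o=E[:3,3]
    return (o+r*(h-o[2])/r[2]).round(1)
def crop(tag,u0,v0,u1,v1,s,out):
    im=load(tag)[0]; cv2.imwrite(f'pics/{out}.png',cv2.resize(im[v0:v1,u0:u1,::-1],None,fx=s,fy=s,interpolation=cv2.INTER_CUBIC))
E
python3 - <<'E'
from h import *
take('top','top0'); take('scene','sc0')
for n in('top','scene'):print(camera_params(n))
print(telemetry.sense())
E
```

```text
{'K': array([[544.62185768,   0.        , 317.23686963],
       [  0.        , 544.62185768, 237.95841276],
       [  0.        ,   0.        ,   1.        ]]), 'extrinsics': array([[ 1.57258779e-02, -9.88764625e-01,  1.48651313e-01,
         3.79647338e+02],
       [-9.99838721e-01, -1.68401760e-02, -6.24029944e-03,
        -4.40968251e+01],
       [ 8.67350161e-03, -1.48529204e-01, -9.88869984e-01,
         1.51664600e+03],
       [ 0.00000000e+00,  0.00000000e+00,  0.00000000e+00,
         1.00000000e+00]])}
{'K': array([[542.59268419,   0.        , 319.32305459],
       [  0.        , 542.59268419, 233.41943141],
       [  0.        ,   0.        ,   1.        ]]), 'extrinsics': array([[-8.61448063e-01,  3.80416887e-01, -3.36437552e-01,
         1.09684502e+03],
       [ 5.07787634e-01,  6.35203472e-01, -5.81952119e-01,
         8.07979288e+02],
       [-7.67811217e-03, -6.72160354e-01, -7.40365791e-01,
         1.21613508e+03],
       [ 0.00000000e+00,  0.00000000e+00,  0.00000000e+00,
         1.00000000e+00]])}
{'time': 0.1, 'joint_pos': array([-7.62839646e+01,  7.51227835e+00,  8.53227243e+01, -8.15729904e-04,
        8.72621283e+01, -4.89399213e+00]), 'qd': array([ 0.00284296, -0.00958033, -0.1661326 ,  0.04926194, -0.06827033,
        0.04169179]), 'joint_efforts': array([ 1.58526705e-03, -5.70948529e+01, -5.01943874e+01, -1.62927131e-04,
        8.07556644e-03,  4.46193678e-05]), 'tool_pos': array([ 191.36383237, -568.14066924,  230.33674894]), 'tcp_rot': array([-1.79903154e+02, -7.47471700e-03,  1.86100608e+01]), 'ft_force': array([ 0.44038355, -0.75562065,  0.61938569]), 'wrist_torque': array([-0.02863323, -0.03076345, -0.02470029]), 'finger_gap': 85.10195249192851}
```

View pics/top0.png

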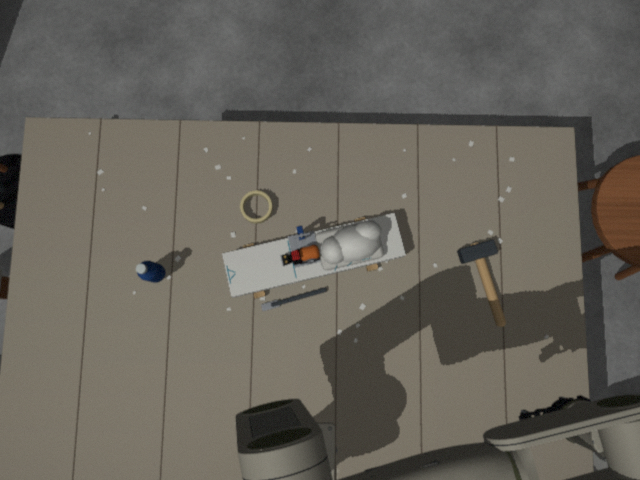

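View pics/sc0.png

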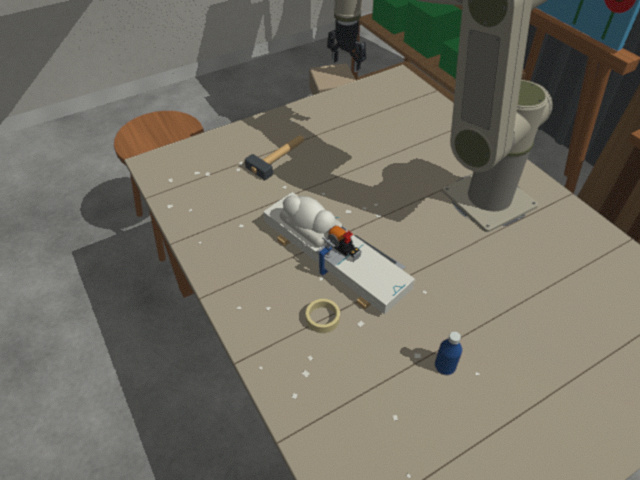

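Top view: the stone runs from (405,235) to its ticked end at (228,273). The tape mouth is near (297,256), the chisel at (300,297), the roll at (256,206), the bottle at (152,271) and the hammer at (485,275). I'll enlarge the top view next.

```bash
python3 - <<'E'
from h import *
crop('top0',215,205,345,305,6,'c1')
E
```

```text
(no output)
```

View pics/c1.png

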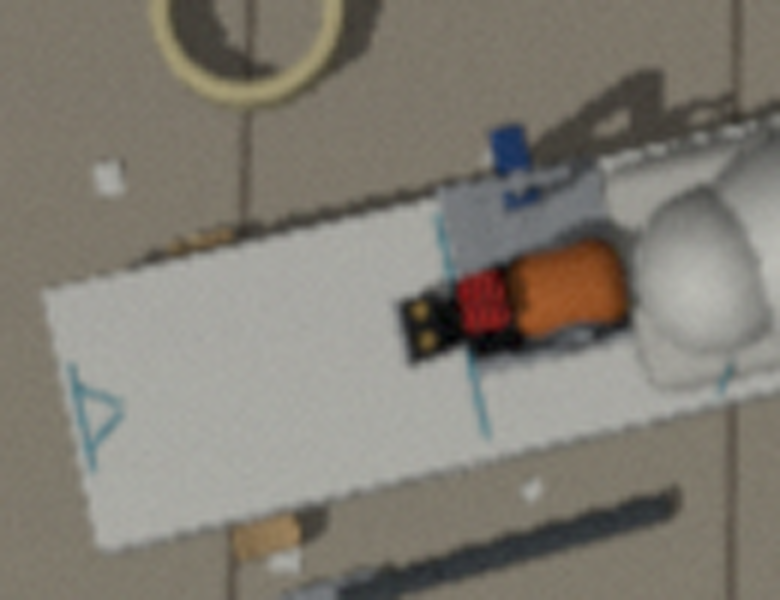

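The crop shows the end face from (45,290) to (98,548), the blue line from (440,215) to (487,435), the hook front from (400,303) to (413,365), and the red pad centred at (484,301).

```bash
python3 - <<'E'
from h import *
f=lambda u,v,h:onz('top0',215+u/6-.5+.5/6,205+v/6-.5+.5/6,h)
a,b=f(45,290,65),f(98,548,65); print('end',a,b,np.linalg.norm(a-b),(a+b)/2)
e=(b-a)/np.linalg.norm(b-a); print('yaw from end',np.degrees(np.arctan2(-e[0],e[1]))) 
for n,u,v,h in [('bl1',440,215,65),('bl2',487,435,65),('hk1',400,303,98),('hk2',413,365,98),('pad',484,301,141),('edge far',440,187,65),('edge near',775,387,65),('edge near0',98,548,65),('case back L',515,270,127),('case b2',615,242,127),('case b3',630,320,127)]: print(n,f(u,v,h))
print('pad depth',pt('top0',215+484/6,205+301/6),'bumper depth',pt('top0',215+424/6,205+333/6),'stone',pt('top0',250,260),'roll',pt('top0',256,192))
for u,v in [(260,306),(328,290),(256,206)]: print(onz('top0',u,v,13))
E
```

```text
end [553.  201.1  65. ] [438.7 173.   65. ] 117.70344090127529 [495.85 187.05  65.  ]
yaw from end 103.81192567508415
bl1 [589.8  25.6  65. ]
bl2 [491.4   2.4  65. ]
hk1 [545.9  40.5  98. ]
hk2 [518.9  34.2  98. ]
pad [542.3   2.4 141. ]
edge far [602.5  25.9  65. ]
edge near [ 514.9 -125.5   65. ]
edge near0 [438.7 173.   65. ]
case back L [557.6 -10.1 127. ]
case b2 [570.4 -52.8 127. ]
case b3 [536.9 -59.7 127. ]
pad depth [541.    1.2 143.8] bumper depth [532.6  28.9  91.5] stone [535.6 126.2  60.7] roll [730.5 119.8  28. ]
[414.6 100.2  13. ]
[461.3 -85.5  13. ]
[693.7 120.1  13. ]
```

```bash
python3 -m jog '[[[0,0,0,0,0,-0.0293,0.6],[0,0,0,0,0,-0.0293,0.6],[0,0,0,0,0,-0.0293,0.6],[0,0,0,0,0,-0.0293,0.6],[0,0,0,0,0,-0.0293,0.6],[0,0,0,0,0,-0.0293,0.6],[0,0,0,0,0,-0.0293,0.6],[0,0,0,0,0,-0.0293,0.6],[0,0,0,0,0,0,0.6]]]' 40
python3 -m jog '[[[0.83,0.78,0,0,0,0,0.6],[0.83,0.78,0,0,0,0,0.6],[0.83,0.78,0,0,0,0,0.6],[0.83,0.78,0,0,0,0,0.6],[0.83,0.78,0,0,0,0,0.6],[0.83,0.78,0,0,0,0,0.6],[0.83,0.78,0,0,0,0,0.6],[0.83,0.78,0,0,0,0,0.6],[0.83,0.78,0,0,0,0,0.6],[0.83,0.78,0,0,0,0,0.6],[0.83,0.78,0,0,0,0,0.6],[0,0,0,0,0,0,0.6]]]'
```

```text
time: 1.23
tool_pos: [191.4, -568.3, 230.7]
tcp_rot: [-180.0, -0.1, 102.9]
ft_force: [-1.1, 0.4, -0.4]
finger_gap: 50.9
time: 2.72
tool_pos: [507.8, -23.8, 230.9]
tcp_rot: [-180.0, -0.1, 103.0]
ft_force: [-0.6, -0.9, 0.2]
finger_gap: 51.6
```

```bash
python3 -m jog '[[[0.43,0.38,0.3,0,0,0,0.6],[0.43,0.38,0.3,0,0,0,0.6],[0,0,0.6,0,0,0,0.6],[0,0,0,0,0,0,0.6],[0,0,0,0,0,0,0.6]]]'
python3 - <<'E'
from h import *
im,d,P=take('wrist','w1'); print(P); print(telemetry.sense()['tool_pos'])
E
```

```text
time: 3.35
tool_pos: [534.3, 22.3, 172.2]
tcp_rot: [180.0, 0.0, 102.9]
ft_force: [-0.1, 0.0, -0.3]
finger_gap: 51.4
{'K': array([[371.64829954,   0.        , 313.37484819],
       [  0.        , 371.64829954, 235.37135528],
       [  0.        ,   0.        ,   1.        ]]), 'extrinsics': array([[ 9.75026987e-01,  2.10865527e-01,  6.97001038e-02,
         5.16535416e+02],
       [ 2.22086301e-01, -9.26079401e-01, -3.05048551e-01,
         1.00990989e+02],
       [ 2.23606725e-04,  3.12910008e-01, -9.49782753e-01,
         3.15032063e+02],
       [ 0.00000000e+00,  0.00000000e+00,  0.00000000e+00,
         1.00000000e+00]])}
[534.7851097   22.3153165  172.78424573]
```

View pics/w1.png

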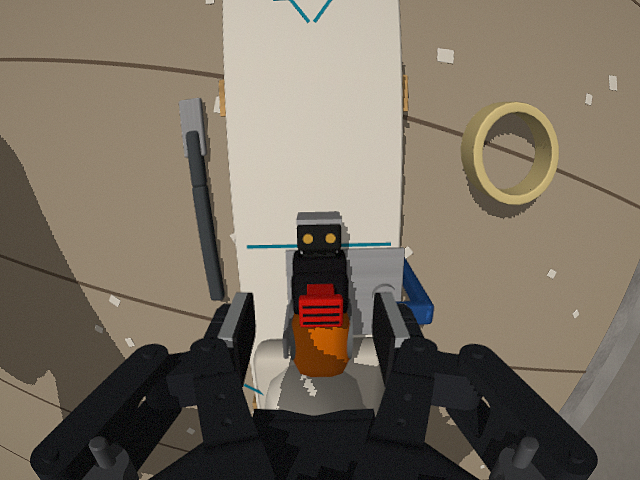

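The wrist view shows the hook plate at columns 297–341 and rows 212–224, with the black bumper top (two yellow dots) at rows 224–250. The blue line runs from (248,246) to (391,243), and the red pad spans (300–342, 295–327).

```bash
cat >> h.py <<'E'
def fe(tag,u,v,h):
    im,d,K,E=load(tag); x,y=(u-K[0,2])/K[0,0],(v-K[1,2])/K[0,0]; t=np.hypot(x,y)
    r=E[:3,:3]@np.array([np.sin(t)*x/t,np.sin(t)*y/t,np.cos(t)]); o=E[:3,3]
    return (o+r*(h-o[2])/r[2]).round(1)
E
python3 - <<'E'
from h import *
crop('w1',260,190,380,340,4,'c2')
for n,u,v,h in [('hookL',298,224,98),('hookR',341,224,98),('bumpbackL',298,250,98),('bumpbackR',341,250,98),('bl1',248,246,65),('bl2',391,243,65),('padc',321,303,141),('padc2',321,312,141),('edgeL',224,100,65),('edgeR',401,100,65),('tick',309,21,65)]: print(n,fe('w1',u,v,h))
E
```

```text
hookL [521.7  36.3  98. ]
hookR [547.3  42.1  98. ]
bumpbackL [525.2  19.8  98. ]
bumpbackR [551.4  25.7  98. ]
bl1 [490.6   2.3  65. ]
bl2 [591.   27.5  65. ]
padc [541.6   9.1 141. ]
padc2 [542.9   3.7 141. ]
edgeL [455.2 100.6  65. ]
edgeR [570.9 126.9  65. ]
tick [499.1 164.8  65. ]
```

View pics/c2.png

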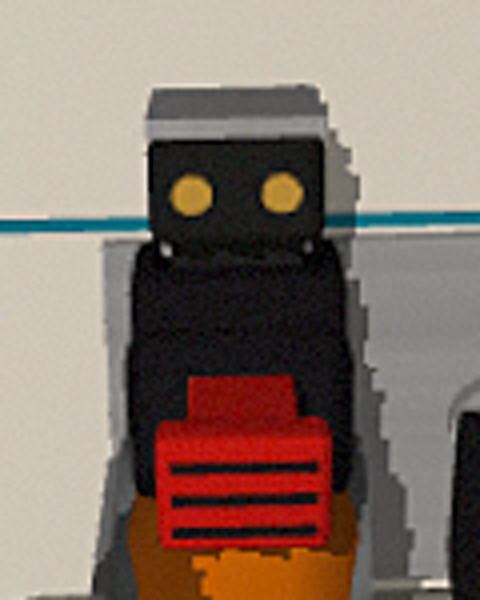

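```bash
python3 -m jog '[[[0.157,0.067,0.3,0,0,0,0.6],[0,0,0.5,0,0,0,0.6],[0,0,0.5,0,0,0,0.6],[0,0,0.45,0,0,0,0.6],[0,0,0,0,0,0,0.6],[0,0,0,0,0,0,0.6]]]'
```

```text
time: 4.15
tool_pos: [536.3, 31.6, 84.6]
tcp_rot: [179.9, 0.0, 103.0]
ft_force: [0.4, -0.1, 0.3]
finger_gap: 51.1
```

```bash
python3 -m jog '[[[0,0,0,0,0,0,0.2],[0,0,0,0,0,0,0],[0,0,0,0,0,0,0],[0,0,0,0,0,0,0],[0,0,0,0,0,0,0],[0,0,0,0,0,0,0]]]' 60
python3 - <<'E'
from h import *
im,d,P=take('wrist','w2'); crop('w2',220,180,420,340,4,'c3')
E
```

```text
time: 4.9
tool_pos: [536.3, 31.6, 85.1]
tcp_rot: [179.9, 0.0, 103.0]
ft_force: [-3.1, 0.3, 5.1]
finger_gap: 26.2
```

View pics/c3.png

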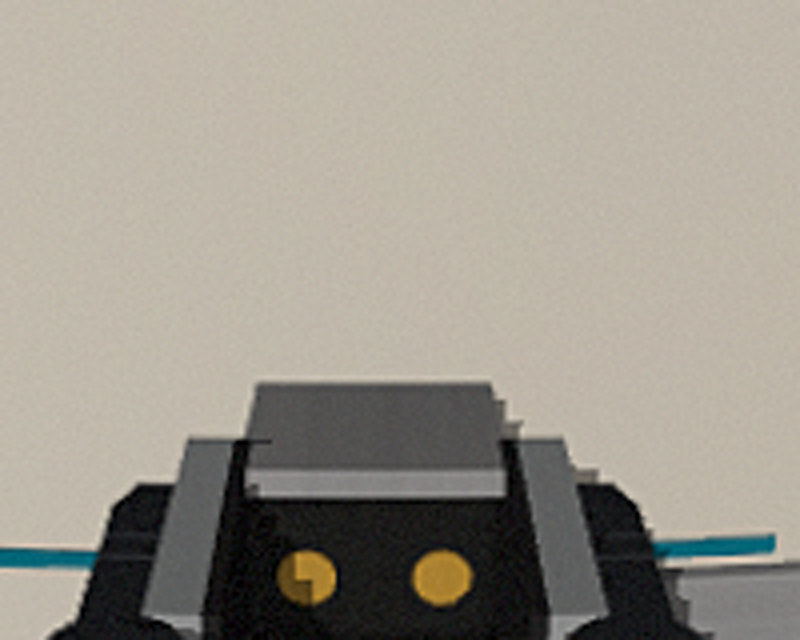

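The grip is square: both pads are on the bumper and the hook plate stands clear in front at (250–500, 385–495). Now I'll draw the tape out.

```bash
python3 -m jog '[[[0.1,0,-0.02,0,0,0,0],[0.2,0,-0.02,0,0,0,0],[0.2,0,-0.02,0,0,0,0],[0.2,0,0,0,0,0,0],[0.2,0,0,0,0,0,0],[0.2,0,0,0,0,0,0],[0.2,0,0,0,0,0,0],[0.2,0,0,0,0,0,0],[0.2,0,0,0,0,0,0],[0.2,0,0,0,0,0,0],[0.1,0,0,0,0,0,0],[0,0,0,0,0,0,0]]]' 60
python3 - <<'E'
from h import *
im,d,P=take('wrist','w3'); print(telemetry.sense()['tool_pos'],telemetry.sense()['ft_force'])
E
```

```text
time: 6.45
tool_pos: [513.1, 129.3, 86.8]
tcp_rot: [-180.0, -0.0, 103.0]
ft_force: [0.9, -3.9, -4.0]
finger_gap: 26.4
[513.17865296 129.00554542  86.79552104] [-0.04204714 -4.14260385 -3.80358021]
```

View pics/w3.png

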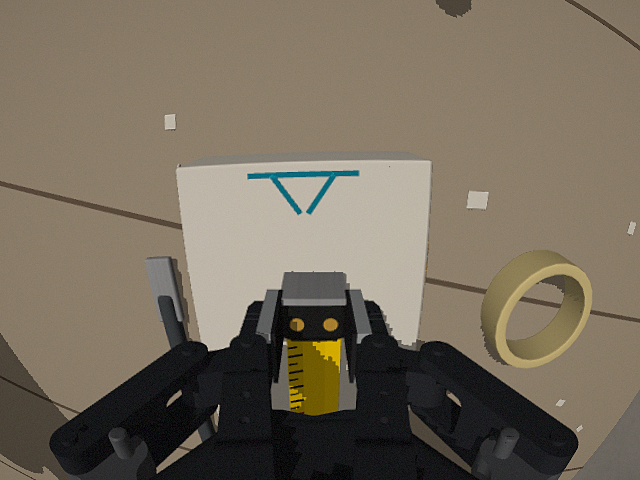

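The tape is out, still gripped, with yellow blade visible behind the bumper. The stone's top end edge runs from (180,167) to (430,160), passing about (305,162) in the middle.

```bash
python3 - <<'E'
from h import *
u=np.array([np.cos(np.radians(103)),np.sin(np.radians(103))]);t=np.array([513.1,129.2])
for q in [(180,167),(240,163),(305,161),(370,160),(430,161)]:
    p=fe('w3',*q,65); print(p,'along',(p[:2]-t)@u,'z check')
for q in [(284,307),(346,307)]:
    p=fe('w3',*q,99.5); print('hook',p,'along',(p[:2]-t)@u)
E
```

```text
[439.5 173.7  65. ] along 59.91586548265144 z check
[467.5 181.   65. ] along 60.73013743395545 z check
[495.9 188.1  65. ] along 61.25955495056485 z check
[524.  195.3  65. ] along 61.953894789955946 z check
[551.2 202.   65. ] along 62.36350554586387 z check
hook [500.1 134.1  99.5] along 7.698777023917904
hook [524.3 139.7  99.5] along 7.711433871593697
```

```bash
python3 -m jog '[[[0.2,0,0,0,0,0,0],[0.22,0,0,0,0,0,0],[0.22,0,0,0,0,0,0],[0.22,0,0,0,0,0,0],[0.22,0,0,0,0,0,0],[0.16,0,0,0,0,0,0],[0,0,0,0,0,0,0],[0,0,0.09,0,-0.0035,0,0],[0,0,0.09,0,-0.0035,0,0],[0,0,0.09,0,-0.0035,0,0],[0,0,0.08,0,-0.0035,0,0],[0,0,0,0,0,0,0]]]' 60
python3 - <<'E'
from h import *
im,d,P=take('wrist','w4'); take('scene','sc4'); print(telemetry.sense()['tool_pos'],telemetry.sense()['ft_force'])
E
```

```text
time: 8.0
tool_pos: [500.3, 189.1, 71.2]
tcp_rot: [179.9, 5.1, 103.0]
ft_force: [-3.1, -7.1, 12.7]
finger_gap: 26.0
[500.35810232 189.13641319  71.19713024] [-2.24598485 -6.44916877 12.30946465]
```

View pics/w4.png

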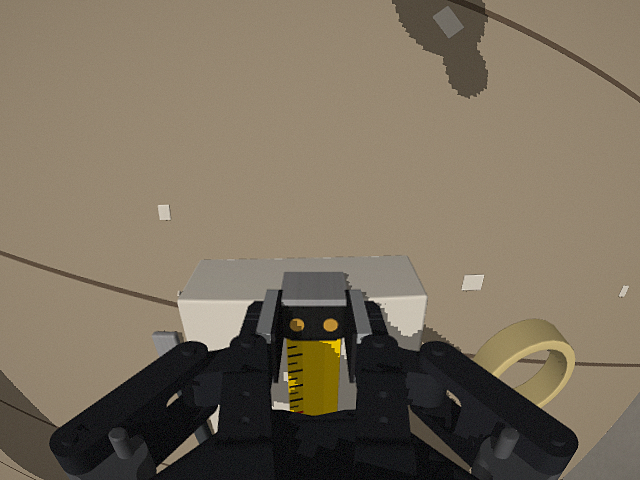

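The wrist view shows the hook plate (282–346, 272–305) past the stone's top edge (rows 295–300), with the grip unchanged. The 12 N upward force is unexplained, so I'll look from the scene camera.

```bash
python3 - <<'E'
from h import *
crop('sc4',320,210,440,310,6,'c4')
crop('w4',230,240,390,350,5,'c5')
E
```

```text
(no output)
```

View pics/c4.png

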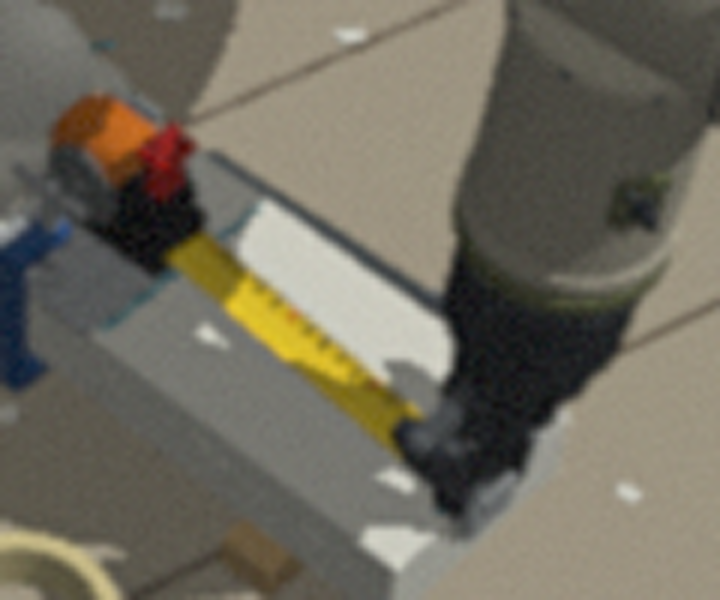

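```bash
python3 -m jog '[[[-0.03,0,0.003,0,0,0,0],[-0.03,0,0.003,0,0,0,0],[-0.03,0,0.003,0,0,0,0],[0,0,0,0,0,0,0],[0,0,0,0,0,0,0]]]' 60
python3 -m jog '[[[-0.02,0,0.002,0,0,0,0],[0,0,0,0,0,0,0]]]' 60
python3 -m jog '[[[-0.02,0,0.002,0,0,0,0],[0,0,0,0,0,0,0]]]' 60
```

```text
time: 8.72
tool_pos: [501.8, 186.3, 71.5]
tcp_rot: [179.8, 4.9, 103.0]
ft_force: [-1.8, 2.6, 10.9]
finger_gap: 26.4
time: 8.98
tool_pos: [502.1, 185.6, 71.6]
tcp_rot: [179.8, 4.9, 103.0]
ft_force: [-2.8, 2.7, 12.1]
finger_gap: 25.9
time: 9.22
tool_pos: [502.3, 184.7, 71.6]
tcp_rot: [179.8, 4.9, 103.0]
ft_force: [-2.4, 3.9, 12.0]
finger_gap: 25.8
```

```bash
python3 -m jog '[[[0,0,-0.03,0,0,0,0],[0,0,0,0,0,0,0],[0,0,0,0,0,0,0]]]' 60
python3 -m jog '[[[-0.02,0,0.0,0,0,0,0],[0,0,0,0,0,0,0]]]' 60
python3 -m jog '[[[-0.02,0,0.0,0,0,0,0],[0,0,0,0,0,0,0]]]' 60
python3 - <<'E'
from h import *
take('wrist','w5'); crop('w5',160,250,440,350,2.8,'c6')
E
```

```text
time: 9.6
tool_pos: [501.7, 184.3, 71.8]
tcp_rot: [179.8, 4.9, 103.0]
ft_force: [1.1, 5.5, 5.2]
finger_gap: 26.1
time: 9.85
tool_pos: [501.8, 184.2, 71.8]
tcp_rot: [179.8, 4.8, 103.0]
ft_force: [-0.5, 10.4, 4.8]
finger_gap: 25.8
time: 10.1
tool_pos: [501.8, 184.1, 71.8]
tcp_rot: [179.8, 4.8, 103.0]
ft_force: [-1.3, 13.8, 3.6]
finger_gap: 26.4
```

View pics/c6.png

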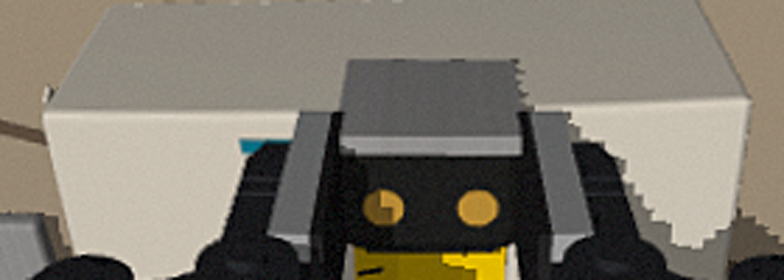

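```bash
python3 -m jog '[[[0.015,0,0.01,0,0,0,0],[0,0,0,0,0,0,0],[0,0,0,0,0,0,0],[0,0,0,0,0,0,0],[0,0,0,0,0,0,0]]]' 60
python3 -m jog '[[[0,0,0,0,0,0,0.35],[0,0,0,0,0,0,0.45],[0,0,0,0,0,0,0.55],[0,0,0,0,0,0,0.55],[0,0,0,0,0,0,0.55]]]' 20
python3 -m jog '[[[0,0,-0.3,0,0,0,0.55],[0,0,-0.6,0,0,0,0.55],[0,0,-0.9,0,0,0,0.55],[0,0,-0.6,0,0,0,0.55],[0,0,0,0,0,0,0.55]]]'
python3 - <<'E'
from h import *
take('wrist','w6'); take('scene','sc6')
E
```

```text
time: 10.78
tool_pos: [501.8, 184.2, 71.8]
tcp_rot: [179.8, 4.8, 103.0]
ft_force: [-3.2, 11.1, 7.8]
finger_gap: 26.2
time: 11.4
tool_pos: [501.2, 181.2, 70.3]
tcp_rot: [-180.0, 5.0, 103.0]
ft_force: [-0.0, 0.1, 0.6]
finger_gap: 46.9
time: 12.02
tool_pos: [500.9, 192.6, 194.6]
tcp_rot: [179.6, 5.0, 103.0]
ft_force: [0.5, 0.5, -0.8]
finger_gap: 46.9
```

View pics/w6.png

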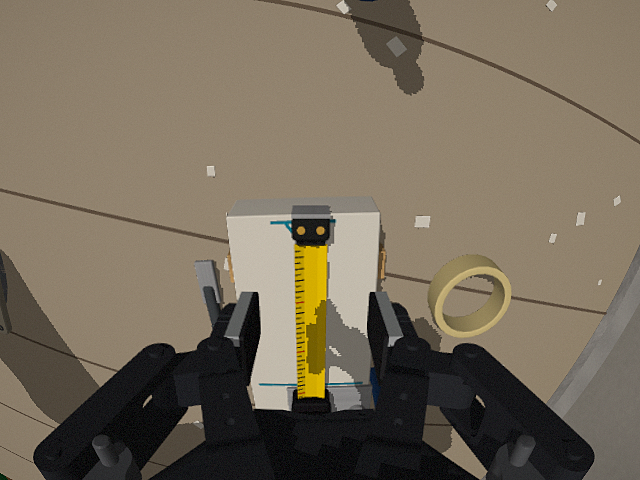

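The hook sits over the end edge after release: the bumper is at (292–330, 218–243) and the blade runs straight back to the case. Next I'll shut the gripper, level it and go over the lock.

```bash
python3 -m jog '[[[0,0,0,0,0.0139,0,0],[0,0,0,0,0,0,0],[-0.77,0,0,0,0,0,0],[-0.8,0,0,0,0,0,0],[-0.8,0,0,0,0,0,0],[-0.8,0,0,0,0,0,0],[-0.7,-0.04,0.2,0,0,0,0],[0,0,0.4,0,0,0,0],[0,0,0,0,0,0,0],[0,0,0,0,0,0,0]]]' 60
python3 - <<'E'
from h import *
take('wrist','w7'); print(telemetry.sense()['tool_pos'])
E
```

```text
time: 13.38
tool_pos: [539.9, 3.7, 159.7]
tcp_rot: [-179.9, 0.0, 103.1]
ft_force: [0.8, -0.0, -0.3]
finger_gap: 0.0
[540.36926407   3.60662588 160.32024443]
```

View pics/w7.png

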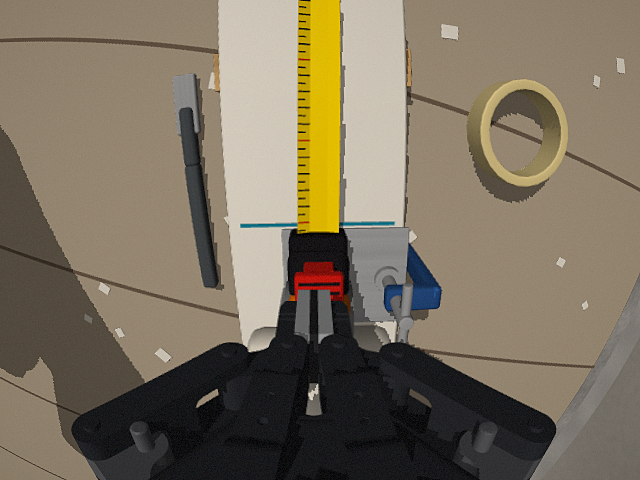

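The shut fingertips (297–333) are almost over the red pad (296–344), about 2 mm left of its centre. I'll shift 2 mm and press.

```bash
python3 -m jog '[[[0,0.045,0.15,0,0,0,0],[0,0,0.15,0,0,0,0],[0,0,0.06,0,0,0,0],[0,0,0.06,0,0,0,0],[0,0,0.06,0,0,0,0],[0,0,0.04,0,0,0,0],[0,0,0,0,0,0,0]]]'
python3 -m jog '[[[0,0,0.03,0,0,0,0],[0,0,0,0,0,0,0]]]'
```

```text
time: 14.3
tool_pos: [542.7, 3.0, 133.9]
tcp_rot: [180.0, 0.0, 103.0]
ft_force: [-0.3, 0.1, 1.0]
finger_gap: 0.2
time: 14.55
tool_pos: [542.7, 3.0, 132.6]
tcp_rot: [180.0, 0.0, 103.0]
ft_force: [-1.5, 0.2, 3.6]
finger_gap: 0.3
```

```bash
python3 -m jog '[[[0,0,0.03,0,0,0,0],[0,0,0,0,0,0,0]]]'
python3 -m jog '[[[0,0,0.02,0,0,0,0],[0,0,0,0,0,0,0]]]'
python3 -m jog '[[[0,0,0.02,0,0,0,0],[0,0,0,0,0,0,0]]]'
```

```text
time: 14.8
tool_pos: [542.7, 3.0, 131.2]
tcp_rot: [180.0, 0.0, 103.0]
ft_force: [-2.5, 1.2, 4.2]
finger_gap: 0.1
time: 15.05
tool_pos: [542.8, 3.0, 130.6]
tcp_rot: [180.0, 0.0, 103.0]
ft_force: [-2.8, 1.1, 7.5]
finger_gap: 0.1
time: 15.3
tool_pos: [542.8, 3.0, 129.8]
tcp_rot: [180.0, 0.1, 103.0]
ft_force: [-4.1, 1.2, 8.4]
finger_gap: -0.3
```

```bash
python3 -m jog '[[[0,0,0.02,0,0,0,0],[0,0,0,0,0,0,0]]]'
python3 -m jog '[[[0,0,0.02,0,0,0,0],[0,0,0,0,0,0,0],[0,0,0,0,0,0,0]]]'
python3 - <<'E'
from h import *
take('wrist','w8'); crop('w8',220,190,420,340,4,'c8')
E
```

```text
time: 15.55
tool_pos: [542.9, 3.0, 129.0]
tcp_rot: [180.0, 0.1, 103.0]
ft_force: [-4.8, 1.0, 11.4]
finger_gap: -0.2
time: 15.92
tool_pos: [543.1, 3.0, 129.0]
tcp_rot: [179.9, 0.1, 103.0]
ft_force: [-8.5, 0.5, 16.9]
finger_gap: 0.2
```

The picture limit is used up, so I'll lift and check numerically.

```bash
python3 -m jog '[[[0,0,-0.2,0,0,0,0],[0,0,-0.5,0,0,0,0],[0,0,-0.9,0,0,0,0],[0,0,-0.9,0,0,0,0],[0,0,-0.9,0,0,0,0],[0,0,0,0,0,0,0]]]'
python3 - <<'E'
from h import *
take('wrist','w9');take('scene','sc9')
# red pad: median 3D height before/after, scene depth (metric along axis) ; wrist px
def red(tag):
    im,d,K,E=load(tag); a=im.astype(int); return (a[...,0]>90)&(a[...,0]>2.5*a[...,1])&(a[...,0]>2.5*a[...,2])
for t in('sc0','sc4','sc6','sc9'):
    m=red(t); m[:, :300]=0; m[:,400:]=0; m[:200]=0; m[300:]=0
    vs,us=np.nonzero(m); P=np.array([pt(t,u,v) for u,v in zip(us,vs) if load(t)[1][v,u]>0])
    if len(P): print(t,len(P),'z med/90',np.median(P[:,2]),np.percentile(P[:,2],90),'pix',us.mean().round(1),vs.mean().round(1), 'top', vs.min())
m=red('w9'); vs,us=np.nonzero(m); print('w9 red',us.min(),us.max(),vs.min(),vs.max())
im,d,K,E=load('w9'); 
for v in range(180,340,8): print(v,im[v,320],d[v,320],end=' | ')
print(telemetry.sense()['tool_pos'])
E
```

```text
time: 16.73
tool_pos: [544.8, 2.8, 302.0]
tcp_rot: [179.5, 0.2, 103.0]
ft_force: [-0.0, -0.1, -0.1]
finger_gap: -0.2
sc0 53 z med/90 138.0 141.07999999999998 pix 347.2 236.4 top 232
sc4 35 z med/90 139.0 141.48 pix 346.6 234.8 top 231
sc6 21 z med/90 120.8 138.2 pix 347.2 239.4 top 235
sc9 55 z med/90 126.4 130.36 pix 347.3 238.9 top 235
w9 red 295 322 79 264
180 [232 197   0] 362.56116 | 188 [14 19 22] 358.35812 | 196 [25 24 22] 346.1506 | 204 [57 19 23] 321.82065 | 212 [195  20  13] 324.67203 | 220 [80 43  9] 337.4812 | 228 [177  85   0] 334.5238 | 236 [174  83   0] 335.6678 | 244 [173  87  12] 336.52237 | 252 [170  84  14] 339.7925 | 260 [165  78   0] 343.05682 | 268 [94 65 43] 347.9167 | 276 [155 150 137] 359.67133 | 284 [173 164 151] 351.06958 | 292 [101 104 103] 150.06268 | 300 [106 108 104] 143.82977 | 308 [104 103 101] 138.35748 | 316 [104 107 106] 132.45413 | 324 [107 109 106] 126.848656 | 332 [102 103 102] 122.281136 | [542.815247     3.0554897  297.04298704]
```

The lock pad dropped about 10 mm (141 to 130). Now I'll check the hook and the loose items numerically.

```bash
python3 - <<'E'
from h import *
for v in range(196,246,2): print(v,load('w6')[0][v,310],load('w6')[1][v,310].round(0),load('w6')[0][v,270],end=' | ')
print()
a=np.array([495.9,188.1]);u=np.array([np.cos(np.radians(103.5)),np.sin(np.radians(103.5))])
for v in (214,216,218,220,222): print(v,((fe('w6',311,v,81)[:2]-a)@u).round(1),((fe('w6',270,v-3,65)[:2]-a)@u).round(1))
take('top','top9')
A,B=load('top0')[0].astype(int),load('top9')[0].astype(int)
for n,(u0,v0,u1,v1) in dict(roll=(235,185,280,228),bottle=(130,255,172,288),hammer=(450,235,510,330),chisel=(255,284,330,312)).items():
    D=abs(A-B)[v0:v1,u0:u1].sum(2); p=cv2.phaseCorrelate(np.float32(A[v0:v1,u0:u1].sum(2)),np.float32(B[v0:v1,u0:u1].sum(2))); print(n,'changed',(D>90).mean().round(3),np.round(p[0],2))
# yellow blade extent in w9, yellow far end and blade in sc9/sc6
for t in('w6','w9','sc6','sc9'):
    im=load(t)[0].astype(int); m=(im[...,0]>120)&(im[...,2]<60)&(im[...,1]>0.7*im[...,0]); vs,us=np.nonzero(m); k=cv2.connectedComponentsWithStats(m.astype('u1'))[2][1:]; print(t,k[k[:,4].argmax()])
E
```

```text
196 [149 133 111] 344.0 [147 132 111] | 198 [134 130 122] 318.0 [148 134 116] | 200 [140 133 123] 314.0 [133 128 118] | 202 [137 132 121] 307.0 [133 127 119] | 204 [142 137 124] 303.0 [142 134 125] | 206 [82 80 81] 285.0 [137 131 120] | 208 [89 87 88] 282.0 [138 134 123] | 210 [88 87 88] 277.0 [139 135 125] | 212 [85 86 84] 269.0 [141 136 125] | 214 [124 120 121] 264.0 [154 149 138] | 216 [142 142 140] 265.0 [212 201 187] | 218 [107 106 102] 265.0 [191 184 170] | 220 [21 26 21] 266.0 [207 194 177] | 222 [30 29 29] 267.0 [ 94 138 143] | 224 [26 28 22] 267.0 [150 164 157] | 226 [33 30 28] 267.0 [196 187 173] | 228 [28 30 25] 265.0 [195 186 172] | 230 [28 26 23] 268.0 [195 186 172] | 232 [35 39 33] 269.0 [194 185 172] | 234 [26 27 27] 269.0 [194 186 170] | 236 [26 27 28] 269.0 [197 189 174] | 238 [26 30 29] 269.0 [195 187 170] | 240 [22 23 19] 280.0 [196 187 173] | 242 [24 18 25] 280.0 [197 187 173] | 244 [26 26 25] 281.0 [196 187 172] | 
214 5.7 2.8
216 4.2 1.2
218 2.6 -0.4
220 1.1 -2.1
222 -0.4 -3.7
roll changed 0.346 [-2.11 -0.46]
bottle changed 0.0 [ 0.5  -0.04]
hammer changed 0.395 [-0.1   0.07]
chisel changed 0.043 [ 0.39 -0.  ]
w6 [ 295  244   32  155 3706]
w9 [ 297   31   27  156 3756]
sc6 [348 249  47  40 374]
sc9 [348 249  47  40 368]
```

```bash
python3 - <<'E'
from h import *
job.hand_in(); s=telemetry.sense(); print(s['time'],s['tool_pos'],s['ft_force'])
E
```

```text
the job is handed in; nothing more can be done
the job is handed in; nothing more can be done
```

The tape is hooked over the stone's blue-ticked end and locked, and I handed the job in at about 17 s of the 42 s allowed. No verdict was reported.

I gripped the bumper, drew the blade out about 160 mm, lowered the hook over the end and eased it back. Forward motion stopped with about 14 N pushing the hook against the end face. I held it there with the lock still up, released the grip gently, and pressed the lock to a hard stop at about 17 N. The arm was then lifted clear to about 300 mm.

**Last checks:**
- **Hook:** one picture taken after I let go put the hook about 2 mm out from the end face. That is within the 4 mm limit, but my measurement error is about 1.5 mm.
- **Hook height:** I judged this only from the contact with the stone. There was 5–12 N of upward force as the blade was lowered. I did not measure it from an image.
- **Lock:** the red pad's top went from about 141 to 130 mm in the scene depth, roughly 10 mm down. I pressed slightly harder than the suggested 8 to 15 N.
- **Blade:** it looked the same in the scene camera before and after locking.
- **Loose items:** the bottle and chisel images matched the start to within half a pixel. The hammer's position matched too, but much of its image changed.
- **Masking roll:** the image comparison gave a shift of about 2 pixels (roughly 5 mm). I put this down to the arm's shadow, since the arm did not go near it, but I did not confirm it with another view.

I used all 12 pictures before the final state, so the checks after locking are numerical only. The last wrist-force reading, after lifting clear, was about zero.

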